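# Lay a rinsed canister down to drain over the tray's bar

### The job

Lay the tall open canister down to drain: using only the fingers, push it, standing, along the draining tray until its foot is up against the raised bar that crosses the tray, then tip it over the bar and let it down gently onto its side, without ever lifting it off the tray. It should end with its foot end propped on the bar and its open mouth sloping down onto the tray floor beyond. Leave the mug, bottle, tumbler and lid where they are.

Things in the scene. Friction and masses are not known exactly. Their poses are not given: they have to be found in the camera images.
- tray: Fixed white draining tray, 440 x 300 mm, rim 16 mm high. Origin: centre of its underside, at counter height; x along its length, y its width, z up. Lengthwise ribs form its floor, 7 mm up. A round-topped bar crosses its full width at x = +10 mm: 10 mm thick, top 25 mm up. The canister starts at larger x; the long side for its mouth is at smaller x (219 mm free, 199 mm at larger x).
- bar_top (a point): Middle of the bar's top edge (tray x = +10, y = 0, z = 25 mm).
- canister: Tall square steel canister, open on top, empty, loose, upright on the ribs: 86 x 86 mm, 190 mm high, walls 4 mm, 0.25 to 0.5 kg. Origin: centre of its underside; z up out of the mouth. Its -x face looks at the bar, 10 to 35 mm short of it and square to it within 0.1 rad. Friction about 0.5 to 0.7: pushed low it slides, pushed high it tips. Past about 25 degrees of lean it falls unless held back.
- canister_foot (a point): Middle of the canister's bottom edge on the side towards the bar (canister x = -43, y = 0, z = 0 mm).
- canister_lip (a point): Middle of the outer edge of the mouth on the same side (canister x = -43, y = 0, z = 190 mm): the edge that comes to rest on the tray's ribs.
- canister_mouth (a point): Centre of the canister's open mouth (canister z = 190 mm).
- mug: White ceramic mug, 80 mm across, 90 mm high, standing on the counter beside the tray (tray y about -210 mm). Origin: centre of its underside. Leave alone.
- soap: Green dish-soap bottle, 60 mm across, 165 mm high, standing beside the tray on the same side. Origin: centre of its underside. Leave alone.
- tumbler: Glass tumbler, 70 mm across, 100 mm high, standing beside the tray on the same side. Origin: centre of its underside. Leave alone.
- canister_lid: The canister's flat square steel lid, 92 x 92 x 14 mm with a small knob to 32 mm, lying on the counter just past the end of the tray behind the canister (tray x about 305 mm). Origin: centre of its underside. Leave alone.
Not all that is in view belongs to the job. Of the things shaped like the canister, the steel one is meant.

How it is judged:
On the way, in this order (a step that is already met when the one before it is completed fails the run):
1. the canister, still upright, stands with its foot up against the bar (within 8 mm) (x of canister_foot in the frame of tray below 0.023 m and angle between canister's own z axis and vertical below 0.12 rad), for 0.2 s.
2. the canister lies on its side over the bar (angle between canister's own z axis and vertical above 1.6 rad), for 0.2 s.
At the end, for the whole second after the job is handed in: The canister lies still on its side over the bar, 92 to 100 degrees from upright, along the tray within 0.25 rad, lower lip of the mouth on the ribs inside the rim, foot edge 0 to 50 mm beyond the bar's middle; mug, bottle, tumbler and lid within 20 mm of their places (angle between canister's own z axis and vertical between 1.61 and 1.75 rad and angle between the z axis of canister and the x axis of tray, either way round below 0.25 rad and z of canister_lip in the frame of tray below 0.014 m and z of canister_foot in the frame of tray above 0.018 m and x of canister_foot in the frame of tray between 0.01 and 0.06 m and x of canister_lip in the frame of tray above -0.213 m and y of canister_lip in the frame of tray between -0.12 and 0.12 m and linear speed of canister below 0.01 m/s and angular speed of canister below 0.05 rad/s and not (distance of mug from where it was at the start of the episode above 0.02 m) and not (distance of soap from where it was at the start of the episode above 0.02 m) and not (distance of tumbler from where it was at the start of the episode above 0.02 m) and not (distance of canister_lid from where it was at the start of the episode above 0.02 m)); the robot touches nothing.
It fails at once if the canister drops or is flung down instead of being let down gently (turning faster than 2.5 rad/s, about 0.45 m/s at the mouth, once leaning more than 57 degrees) (angle between canister's own z axis and vertical above 1 rad and angular speed of canister above 2.5 rad/s).
It fails at once if the canister is lifted (its foot edge on the bar side more than 40 mm above the tray's underside) (z of canister_foot in the frame of tray above 0.04 m).
It fails at once if the canister is shoved with the arm or the gripper's body instead of the fingers (over 5 N) (contact force between the arm and canister above 5 N).
It fails at once if a bystander is disturbed (moved more than 20 mm) (distance of any of mug, soap, tumbler, canister_lid from where it was at the start of the episode above 0.02 m).
It also fails if it takes over 66 s, if anything falls off the work surface, if the arm or the gripper's body presses on something with over 40 N, if the wrist force passes 120 N, or if a joint passes its speed limit or range.

### The arm

A 7-joint arm with a two-finger parallel gripper is mounted at the origin on the work surface. World frame = base frame: x ahead of the robot, y to its left, z up, the work surface at z = 0. Lengths are in m, angles in rad, forces in N, time in s.
With the tool pointing down it reaches from about 0.4 to 0.875 m from the base axis. Payload 19.3 kg.
Tool frame: the origin (TCP) lies midway between the tips of the shut fingers; the grasp point (between the pads) lies 19 mm behind it; z points along the fingers, y is the line along which they close (so a half turn about z gives the same grasp; the last joint's range is limited). The gripper opens to 85 mm and grips with 20 to 120 N. Pads are 22 mm wide; open, the fingers measure 114 mm over their backs; the gripper's body (76 mm by 85 mm) begins 54 mm behind the grasp point. The pads swing forward as they close: fully open they stand 13 mm farther back than shut.
Start: joints at [1.053, 0.521, -0.036, 1.599, 0.021, 1.021, -0.113], TCP at [0.271, -0.563, 0.231] pointing down, gripper open.
Joint ranges: [-2.91, 2.91], [-0.3, 2.13], [-1.5, 1.42], [0.17, 2.43], [-1.26, 4.41], [0.16, 1.93], [-2.52, 2.52]. Speed limits (rad/s): [1.89, 1.89, 2.39, 2.39, 3.01, 3.01, 3.01].

### API

Orientations are given as [roll, pitch, yaw] about the fixed x, y, z axes, in that order (R = Rz(yaw) Ry(pitch) Rx(roll)).
In Python, from workcell import * gives the robot as it stands. The module is installed in compiled form; this text tells all that it offers.
- The arm moves only by the tool play_rows, never from a script. Its argument "deltas" is a list of rows, each a list of 7 numbers: the shift along the tool's x, y, z in units of 500 mm (1.0 is 500 mm), then the turn, a rotation vector about the tool's x, y, z in units of 120 degrees (1.0 is 120 degrees), then the closure, from 0 (fully open) to 1 (shut). A call has 1 to 10 rows; each row is the pose to reach, as a shift and turn from the pose commanded when the call began, along the tool's axes at that moment; what a row does not reach only later rows make up. A row lasts 1/10 s, in which the tool goes at most 50 mm and 8.59 degrees, less where a joint would pass 70% of its speed; a pose out of reach is approached as far as the arm can. A call with a number of a shift or a turn outside -1 to 1 is refused whole. A call with a gripper value outside its range is refused whole. The fingers move at their own pace and stop on an object; "newtons" is the grip in N (left out, the last holds). Time passes only in rows, so rows that repeat a pose let the fingers close. It gives the time, the measured TCP pose, the force, the opening and the grip force at its end, in the units of the state.
- observe(): the state, without advancing time (a new reading comes with each control period).
- grab_frame(name): name is "side" or "top" or "wrist"; returns the picture (400x640x3 uint8, red, green, blue); there is no depth.
- get_calibration(name): a dict with "fovy" (degrees; the focal length in pixels is half the picture's height over the tangent of half this angle, whatever the lens; pixels are square), "cx", "cy" (the principal point, pixels), "xyz" and "rotation" of the camera in the world. Camera axes: x right, y down, z forward; pixel columns grow to the right and rows downward; lengths in m; the calibration is good to about 2 mm. A picture is of the moment at which its call begins: read the wrist's pose just before it. get_calibration takes no time and is no camera call; for the wrist camera it gives the pose at the moment of the call.
- job_done(): hands the job in; it is judged then, once.
The state is a dict: "clock": time; "qpos": joint angles; "qd": joint speeds; "joint_efforts": joint torques, N m; "position": TCP position; "tool_rot": TCP orientation; "force": force on the tool from outside, world axes, zero at the start; "moment": the same for the moment, N m; "grip_width": finger opening in m; "finger_force": force on a finger pad.
Only numpy, scipy, OpenCV 4.12 (cv2) and the standard library are available. Lean on these libraries where they do the work, as an engineer would, in place of code of your own. Each camera call takes 0.05 s, during which the arm holds its last target. There are 200 camera calls.

## Working session

There is one attempt and no reset: what is moved stays moved. The work goes in short steps, Python scripts to look and compute and a tool call to move; the robot and the scene stay as the last step left them, time stands still between calls to the robot, and variables do not carry over. Pictures are saved under pics/ and viewed, at most 12 in all, crops included, and the job is handed in when it is done.

Besides the shell and the picture viewer there is one more tool, called after "Call:" as name([rows], argument=value, ...), one row to a line, values as JSON. play_rows: Moves the arm, as the interface text tells. Its arguments: {"type":"object","properties":{"deltas":{"type":"array"},"newtons":{"type":"number"}},"required":["deltas"]}

```bash
mkdir -p pics
python3 - <<'E'
from workcell import *
import cv2
s=observe();print({k:s[k] for k in('clock','position','tool_rot','grip_width')})
for n in('side','top'):
    c=get_calibration(n);print(n,c)
    cv2.imwrite(f'pics/{n}0.png',cv2.cvtColor(grab_frame(n),cv2.COLOR_RGB2BGR))
E
```

```text
{'clock': 0.0, 'position': array([ 0.27043598, -0.56308985,  0.23071777]), 'tool_rot': array([-3.14045159e+00,  5.16859479e-05,  4.47761692e-01]), 'grip_width': 0.08525648139724312}
side {'fovy': 50.316029912723835, 'cx': 314.34618205494496, 'cy': 203.93860661504127, 'xyz': array([0.23025884, 0.10134136, 1.20044444]), 'rotation': array([-2.79499217e+00,  8.21224142e-04, -1.70489512e+00])}
top {'fovy': 49.590885654218546, 'cx': 319.84485431933985, 'cy': 197.7125413072675, 'xyz': array([0.50081275, 0.06696646, 1.1909745 ]), 'rotation': array([-3.04415195e+00,  1.33658000e-03, -1.58416024e+00])}
```

View pics/side0.png

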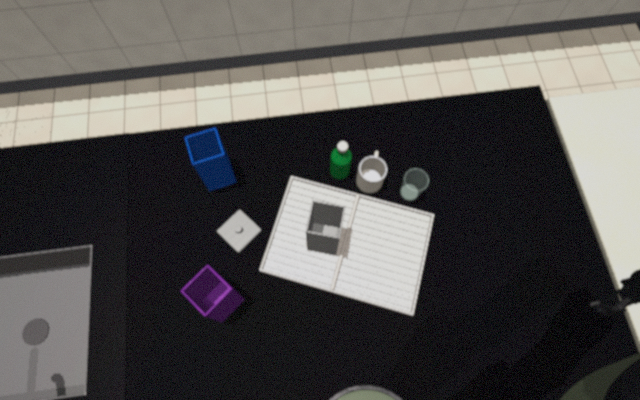

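View pics/top0.png

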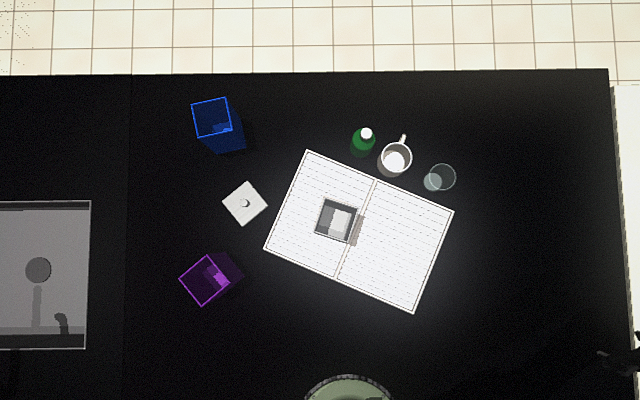

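Three canister-shaped things in the top view: blue (217,125), purple (208,280) and grey steel (337,220). The steel one on the tray is meant. I'll confirm it in an enlarged crop.

Run:
```python
import cv2
a=cv2.imread('pics/top0.png')[140:320,220:470]
cv2.imwrite('pics/crop.png',cv2.resize(a,(800,576),interpolation=cv2.INTER_CUBIC))
```

```text
(no output)
```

View pics/crop.png

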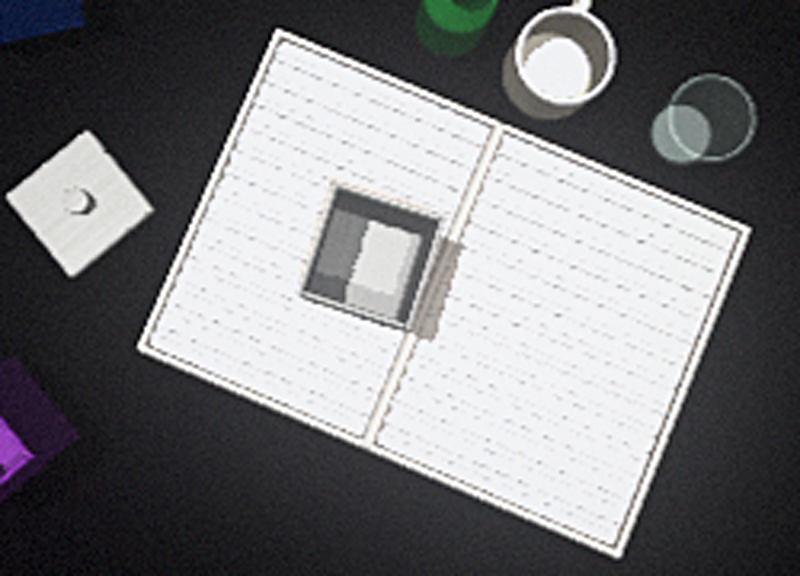

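The crop shows the steel canister with its mouth corners at crop px (333,183), (441,218), (408,330) and (302,297), just left of the bar, which runs from (500,127) to (371,442). The tray corners are (278,30), (750,229), (620,556) and (140,348).

```bash
cat > h.py <<'E'
from workcell import *
import numpy as np
from scipy.spatial.transform import Rotation as R
def ray(name,uv,z):
    c=get_calibration(name);f=200/np.tan(np.radians(c['fovy'])/2)
    out=[]
    for u,v in uv:
        d=R.from_euler('xyz',c['rotation']).apply([(u-c['cx'])/f,(v-c['cy'])/f,1])
        out.append(c['xyz']+d*(z-c['xyz'][2])/d[2])
    return np.array(out)
def crop(pts): return [(220+(x+.5)/3.2-.5,140+(y+.5)/3.2-.5) for x,y in pts]
E
python3 - <<'E'
from h import *
np.set_printoptions(precision=4,suppress=True)
T=ray('top',crop([(278,30),(750,229),(620,556),(140,348)]),.016)
c=T.mean(0)
print(T,c,[np.linalg.norm(T[i]-T[i-1]) for i in range(4)])
ex=(T[0]-T[1])+(T[3]-T[2]);yaw=np.arctan2(ex[1],ex[0]);print('yaw',yaw)
Rt=R.from_euler('z',yaw)
loc=lambda P:Rt.inv().apply(P-c)
print('bar',loc(ray('top',crop([(500,127),(371,442)]),.025)))
C=ray('top',crop([(333,183),(441,218),(408,330),(302,297)]),.197)
print(C,loc(C),loc(C).mean(0),[np.linalg.norm(C[i]-C[i-1]) for i in range(4)])
e=loc(C);d=e[0]-e[1]+e[3]-e[2];print('can yaw rel',np.arctan2(d[1],d[0]))
for n,p,z in(('lid',(80,200),.014),('mug',(565,57),.09),('soap',(458,0),.165)):print(n,loc(ray('top',crop([p]),z)))
E
```

```text
[[ 0.751   0.1019  0.016 ]
 [ 0.5739 -0.2971  0.016 ]
 [ 0.3035 -0.1774  0.016 ]
 [ 0.4804  0.221   0.016 ]] [ 0.5272 -0.0379  0.016 ] [np.float64(0.2956886725234082), np.float64(0.4365897049929379), np.float64(0.29568312978972416), np.float64(0.4359303288517784)]
yaw 1.1529899506695416
bar [[ 0.0111 -0.1435  0.009 ]
 [ 0.0088  0.1426  0.009 ]]
[[ 0.5999  0.058   0.197 ]
 [ 0.5735 -0.0193  0.197 ]
 [ 0.4937  0.006   0.197 ]
 [ 0.5182  0.0814  0.197 ]] [[ 0.1172 -0.0275  0.181 ]
 [ 0.0358 -0.0348  0.181 ]
 [ 0.0266  0.0484  0.181 ]
 [ 0.1054  0.0566  0.181 ]] [0.0712 0.0107 0.181 ] [np.float64(0.08491124338904889), np.float64(0.08166808637468496), np.float64(0.08369840663835602), np.float64(0.0792294472943161)]
can yaw rel 0.09638486279855941
lid [[ 0.3157  0.0535 -0.002 ]]
mug [[-0.0112 -0.205   0.074 ]]
soap [[ 0.086  -0.1951  0.149 ]]
```

```bash
cat >> h.py <<'E'
np.set_printoptions(precision=4,suppress=True)
TO=np.array([.5272,-.0379,0]);TY=1.153;RT=R.from_euler('z',TY)
def pose(): s=observe();return np.array(s['position']),R.from_euler('xyz',s['tool_rot'])
def trot(tilt,dyaw=0): # tool x along tray x, z down, tilted so z leans to tray +x
    return R.from_euler('z',TY+dyaw)*R.from_euler('x',np.pi)*R.from_euler('y',tilt)
def row(p,Rw,base=None): # p in tray frame
    b,Rb=base or pose()
    return np.round(np.r_[Rb.inv().apply(TO+RT.apply(p)-b)/.5,(Rb.inv()*Rw).as_rotvec()/(2*np.pi/3)],4)
def state():
    s=observe();p,r=pose();q=RT.inv().apply(p-TO);z=RT.inv().apply(r.as_matrix()[:,2]);x=RT.inv().apply(r.as_matrix()[:,0])
    print('t',s['clock'],'tray',q,'z',z,'x',x,'F',RT.inv().apply(s['force']),'w',s['grip_width'],s['finger_force'],'q',s['qpos'])
E
python3 -c "
from h import *
state();print(row([-.133,.05,.25],trot(0)),row([-.133,.05,.25],trot(np.pi/6)))"
```

```text
t 0.1 tray [-0.5842  0.0215  0.2308] z [ 0.0006  0.0008 -1.    ] x [ 0.7615 -0.6482 -0.0001] F [-0.1519  1.3523 -0.4751] w 0.08560032793859468 0.0 q [ 1.0528  0.522  -0.0363  1.5999  0.0212  1.0211 -0.1128]
[ 0.6503 -0.6284 -0.0378 -0.0005 -0.0001 -0.3367] [ 0.6503 -0.6284 -0.0378  0.0877  0.2393 -0.329 ]
```

Call:
play_rows([
  [0.65,-0.63,-0.04,0,0,-0.337,0],
  [0.65,-0.63,-0.04,0,0,-0.337,0],
  [0.65,-0.63,-0.04,0,0,-0.337,0],
  [0.65,-0.63,-0.04,0,0,-0.337,0],
  [0.65,-0.63,-0.04,0,0,-0.337,0],
  [0.65,-0.63,-0.04,0,0,-0.337,0],
  [0.65,-0.63,-0.04,0,0,-0.337,0],
  [0.65,-0.63,-0.04,0,0,-0.337,0],
  [0.65,-0.63,-0.04,0,0,-0.337,0],
  [0.65,-0.63,-0.04,0,0,-0.337,0],
])

```text
clock: 1.1
position: [0.4289, -0.1333, 0.2517]
tool_rot: [3.141, -0.002, 1.161]
force: [0.2, -1.5, 0.1]
grip_width: 0.0854
finger_force: 0.0
```

```bash
python3 -c "
from h import *
state();print(row([-.135,.05,.07],trot(np.pi/3)))"
```

```text
t 1.1 tray [-0.1271  0.0511  0.2517] z [ 0.0017 -0.0007 -1.    ] x [1.     0.0077 0.0017] F [-1.2675 -0.7966  0.1297] w 0.08540184130242151 0.0 q [ 0.5122  0.2347 -0.402   2.0011  0.1123  0.9258 -0.3575]
[-0.0165  0.0018  0.3634 -0.0016  0.4992  0.0035]
```

Call:
play_rows([
  [-0.016,0,0.1,0,0.25,0,0],
  [-0.016,0,0.2,0,0.5,0,0],
  [-0.016,0,0.26,0,0.7,0,0],
  [-0.016,0,0.26,0,0.7,0,0],
  [-0.016,0,0.26,0,0.7,0,0],
  [-0.016,0,0.26,0,0.7,0,0],
  [-0.016,0,0.26,0,0.7,0,0],
  [-0.016,0,0.26,0,0.7,0,0],
  [-0.016,0,0.26,0,0.7,0,0],
  [-0.016,0,0.26,0,0.7,0,0],
])

```text
clock: 2.1
position: [0.4237, -0.1475, 0.1209]
tool_rot: [3.137, -1.441, 1.155]
force: [-0.1, -0.1, 0.8]
grip_width: 0.0853
finger_force: 0.0
```

```bash
python3 -c "
from h import *
state()"
```

```text
t 2.1 tray [-0.1421  0.0501  0.1209] z [ 0.9915 -0.0025 -0.1299] x [0.1299 0.0003 0.9915] F [-0.1372  0.0359  0.7512] w 0.0852634753909147 0.0 q [ 1.4814  1.2543 -0.8387  1.8928 -0.5309  1.0217  0.8468]
```

```bash
python3 -c "
from h import *
print(row([-.12,.05,.3],trot(.4)),row([.072,.052,.30],trot(0,.096)))"
```

```text
[ 0.3609  0.0003 -0.0026  0.0012 -0.4968 -0.0005] [ 0.4108 -0.0046  0.3781  0.0341 -0.6872 -0.0384]
```

Call:
play_rows([
  [0.1,0,0,0,-0.07,0,0.3],
  [0.2,0,0,0,-0.14,0,0.3],
  [0.28,0,0,0,-0.21,0,0.3],
  [0.36,0,0,0,-0.28,0,0.3],
  [0.36,0,0,0,-0.4,0,0.3],
  [0.41,-0.005,0.378,0.034,-0.687,-0.038,0.3],
  [0.41,-0.005,0.378,0.034,-0.687,-0.038,0.3],
  [0.41,-0.005,0.378,0.034,-0.687,-0.038,0.3],
  [0.41,-0.005,0.378,0.034,-0.687,-0.038,0.3],
  [0.41,-0.005,0.378,0.034,-0.687,-0.038,0.3],
])

```text
clock: 3.1
position: [0.499, 0.0295, 0.2948]
tool_rot: [-3.128, -0.42, 1.211]
force: [0.9, -1.4, -1.3]
grip_width: 0.0599
finger_force: 0.0
```

```bash
python3 -c "
from h import *
import cv2
state();print(row([.072,.052,.30],trot(0,.096)))
print(get_calibration('wrist'))
cv2.imwrite('pics/w1.png',cv2.cvtColor(grab_frame('wrist'),cv2.COLOR_RGB2BGR))"
```

```text
t 3.1 tray [0.0501 0.0531 0.2948] z [ 0.4061  0.0372 -0.9131] x [0.9116 0.0531 0.4076] F [-0.9025 -1.4021 -1.3077] w 0.05987688176413347 0.0 q [ 0.7483  0.3088 -0.8136  1.9278 -0.2253  0.8616 -0.2456]
[ 0.044   0.0048  0.0082 -0.0026 -0.2005 -0.0164]
{'fovy': 59.5222585189906, 'cx': 322.0142194762475, 'cy': 200.12814622836373, 'xyz': array([0.5054, 0.0397, 0.4569]), 'rotation': array([-3.0208,  0.0114, -0.3549])}
```

View pics/w1.png

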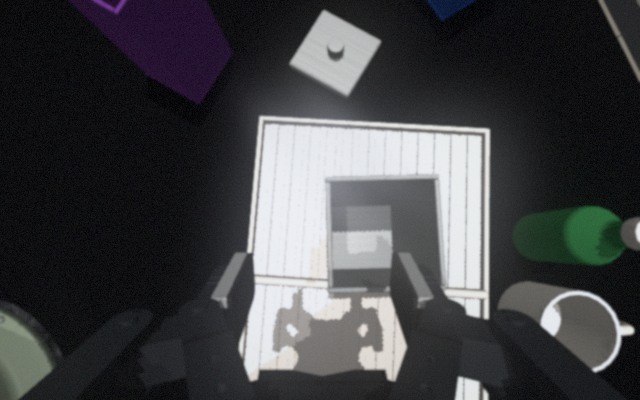

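The wrist view shows the mouth corners near (327,178), (438,177), (442,293) and (328,293). The left wall, on tray +y, lies between the fingers. I'll cross-check its position.

```bash
python3 -c "
from h import *
c=ray('wrist',[(327,178),(438,177),(442,293),(328,293)],.197)
state();L=RT.inv().apply(c-TO);print(L,L.mean(0));print(row([.072,.052,.30],trot(0,.096)))"
```

```text
t 3.15 tray [0.0576 0.0549 0.2967] z [ 0.4037  0.0393 -0.914 ] x [0.9119 0.0628 0.4055] F [6.6159 3.8838 3.2742] w 0.05958597487736869 0.0 q [ 0.7334  0.3078 -0.817   1.9234 -0.2195  0.8627 -0.2576]
[[ 0.118   0.0559  0.197 ]
 [ 0.1247 -0.0279  0.197 ]
 [ 0.0391 -0.0337  0.197 ]
 [ 0.033   0.0491  0.197 ]] [0.0787 0.0109 0.197 ]
[ 0.0286  0.0078  0.0053 -0.0027 -0.1994 -0.0117]
```

Call:
play_rows([
  [0.03,0.007,0.005,0,-0.07,-0.01,0.3],
  [0.03,0.007,0.005,0,-0.14,-0.01,0.3],
  [0.03,0.007,0.005,0,-0.2,-0.01,0.3],
  [0.03,0.007,0.005,0,-0.2,-0.01,0.3],
  [0.03,0.007,0.005,0,-0.2,-0.01,0.3],
])

```text
clock: 3.65
position: [0.5069, 0.0425, 0.2977]
tool_rot: [-3.13, -0.006, 1.24]
force: [-0.3, -0.5, -0.5]
grip_width: 0.0598
finger_force: 0.0
```

```bash
python3 -c "
from h import *
state();print(row([.074,.052,.16],trot(0,.087)))"
```

```text
t 3.65 tray [0.0652 0.0512 0.2977] z [ 0.0048  0.0116 -0.9999] x [0.9962 0.0873 0.0058] F [-0.5671  0.1198 -0.5337] w 0.05979769864253753 0.0 q [ 0.3359  0.3279 -0.6731  1.7864  0.2135  1.11   -0.7382]
[ 0.016   0.0029  0.2755 -0.0053 -0.0027  0.0002]
```

Call:
play_rows([
  [0.016,0.003,0.05,-0.005,-0.003,0,0.3],
  [0.018,0.003,0.11,-0.005,-0.003,0,0.3],
  [0.02,0.003,0.17,-0.005,-0.003,0,0.3],
  [0.02,0.003,0.23,-0.005,-0.003,0,0.3],
  [0.02,0.003,0.275,-0.005,-0.003,0,0.3],
  [0.02,0.003,0.275,-0.005,-0.003,0,0.3],
  [0.02,0.003,0.275,-0.005,-0.003,0,0.3],
])

```text
clock: 4.35
position: [0.5106, 0.0501, 0.161]
tool_rot: [-3.141, 0.0, 1.235]
force: [1.1, -0.0, 0.5]
grip_width: 0.0599
finger_force: 0.0
```

```bash
python3 -c "
from h import *
import cv2
state();cv2.imwrite('pics/t2.png',cv2.resize(cv2.cvtColor(grab_frame('top'),cv2.COLOR_RGB2BGR)[140:320,220:470],(800,576)))"
```

```text
t 4.35 tray [0.0737 0.0509 0.161 ] z [-0.0005  0.0004 -1.    ] x [ 0.9966  0.082  -0.0005] F [ 0.4157 -0.9994  0.4727] w 0.05992990164092619 0.0 q [ 0.2418  0.498  -0.6051  1.937   0.3803  0.8219 -0.9058]
```

View pics/t2.png

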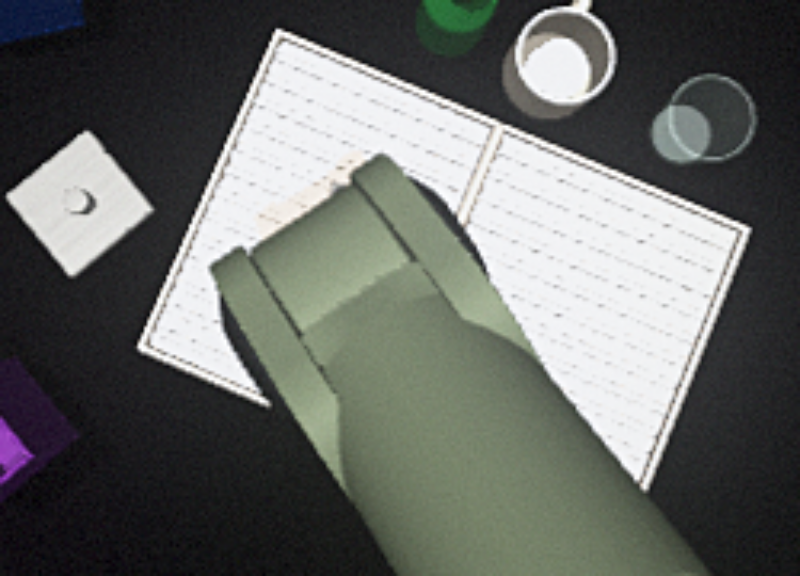

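The arm hides the canister, and the bystanders look unmoved. There is no contact force, so I'll close on the wall.

Call:
play_rows([
  [0,0,0,0,0,0,0.6],
  [0,0,0,0,0,0,0.75],
  [0,0,0,0,0,0,0.85],
  [0,0,0,0,0,0,1],
  [0,0,0,0,0,0,1],
  [0,0,0,0,0,0,1],
  [0,0,0,0,0,0,1],
  [0,0,0,0,0,0,1],
], newtons=60)

```text
clock: 5.2
position: [0.5109, 0.0513, 0.1611]
tool_rot: [3.14, 0.001, 1.237]
force: [-1.2, -0.8, 5.7]
grip_width: 0.0032
finger_force: 59.3
```

```bash
python3 -c "
from h import *
state();p=RT.inv().apply(pose()[0]-TO);print(row(p+[-.02,-.0,0],trot(0)),row(p+[-.025,0,-.002],trot(0)))"
```

```text
t 5.2 tray [0.075  0.0511 0.1611] z [-0.001  -0.0013 -1.    ] x [ 0.9964  0.0843 -0.0011] F [-1.2019  0.8286  5.6659] w 0.0031609406925420663 59.304959177970886 q [ 0.2386  0.4979 -0.6049  1.9368  0.3823  0.8215 -0.9079]
[-0.0399 -0.0034  0.      0.0006  0.0005  0.0403] [-0.0498 -0.0042  0.0041  0.0006  0.0005  0.0403]
```

Wall gripped. Next I drag it towards the bar slowly while squaring it up.

Call:
play_rows([
  [0,0,0,0,0,0,1],
  [-0.004,0,0,0,0,0.008,1],
  [-0.008,-0.001,0,0,0,0.016,1],
  [-0.012,-0.001,0,0,0,0.024,1],
  [-0.016,-0.002,0,0,0,0.032,1],
  [-0.02,-0.002,0,0,0,0.04,1],
  [-0.02,-0.002,0,0,0,0.04,1],
], newtons=90)

```text
clock: 5.9
position: [0.5073, 0.0428, 0.1614]
tool_rot: [3.139, -0.001, 1.153]
force: [1.8, 5.3, 6.9]
grip_width: 0.0033
finger_force: 89.7
```

```bash
python3 -c "
from h import *
state();p=RT.inv().apply(pose()[0]-TO);print(observe()['moment'])"
```

```text
t 5.9 tray [0.0656 0.0509 0.1614] z [ 0.0006 -0.0022 -1.    ] x [ 1.     -0.0001  0.0006] F [5.5769 0.5471 6.9241] w 0.0033176759839200686 89.68782663345337 q [ 0.2423  0.4861 -0.5853  1.9495  0.366   0.8093 -0.9637]
[ 1.176  -0.5313  0.0166]
```

Call:
play_rows([
  [-0.003,0,0,0,0,0,1],
  [-0.006,0,0,0,0,0,1],
  [-0.006,0,0,0,0,0,1],
])

```text
clock: 6.2
position: [0.5066, 0.041, 0.1617]
tool_rot: [3.139, -0.002, 1.154]
force: [3.1, 7.0, 10.2]
grip_width: 0.0026
finger_force: 90.0
```

Call:
play_rows([
  [-0.002,0,0,0,0,0,1],
  [-0.004,0,0,0,0,0,1],
  [-0.004,0,0,0,0,0,1],
])

```text
clock: 6.5
position: [0.506, 0.0395, 0.162]
tool_rot: [3.138, -0.003, 1.154]
force: [1.3, 9.2, 15.7]
grip_width: 0.0031
finger_force: 91.4
```

```bash
python3 -c "
from h import *
import cv2
state();print(observe()['moment'])
cv2.imwrite('pics/s2.png',cv2.resize(cv2.cvtColor(grab_frame('side'),cv2.COLOR_RGB2BGR)[150:330,230:480],(800,576)))"
```

```text
t 6.5 tray [0.0621 0.0508 0.162 ] z [ 0.0028 -0.0033 -1.    ] x [1.     0.0013 0.0028] F [ 8.9573  2.5543 15.7483] w 0.003052372817604362 91.38497829437256 q [ 0.2514  0.4822 -0.5872  1.9543  0.3641  0.8057 -0.9548]
[ 2.6568 -0.6391  0.0579]
```

View pics/s2.png

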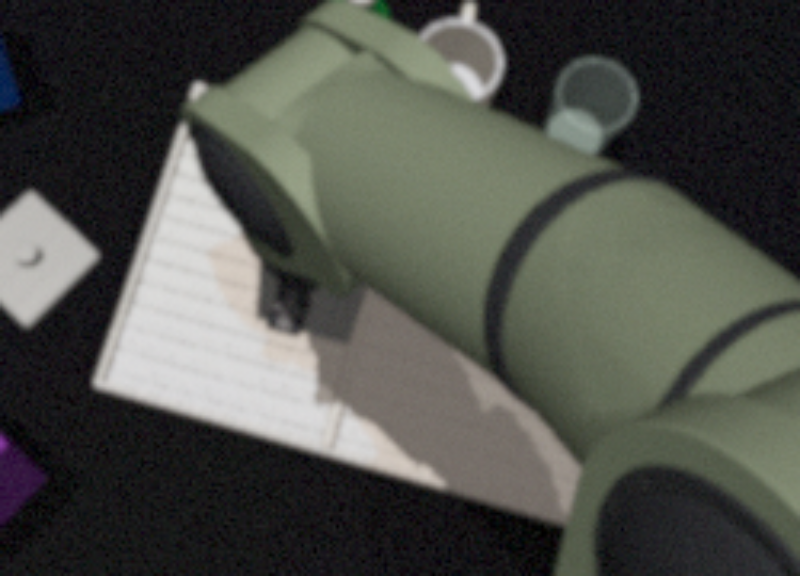

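Vertical load is building up (15 N). I'll relieve it by 1 mm and keep dragging to feel for the bar.

Call:
play_rows([
  [0,0,-0.002,0,0,0,1],
  [0,0,-0.002,0,0,0,1],
  [0,0,-0.002,0,0,0,1],
])

```text
clock: 6.85
position: [0.5054, 0.0387, 0.1623]
tool_rot: [3.139, -0.001, 1.154]
force: [2.6, 5.7, 5.7]
grip_width: 0.003
finger_force: 89.6
```

Call:
play_rows([
  [-0.002,0,0,0,0,0,1],
  [-0.004,0,0,0,0,0,1],
  [-0.004,0,0,0,0,0,1],
])

```text
clock: 7.15
position: [0.505, 0.0373, 0.1626]
tool_rot: [3.139, -0.002, 1.154]
force: [3.3, 8.2, 9.9]
grip_width: 0.0029
finger_force: 90.2
```

```bash
python3 -c "
from h import *
state()"
```

```text
t 7.15 tray [0.0597 0.0509 0.1626] z [ 0.0023 -0.0028 -1.    ] x [1.     0.001  0.0023] F [8.8614 0.3656 9.8946] w 0.002916375063711684 90.23019433021545 q [ 0.256   0.4799 -0.5877  1.9563  0.3625  0.8065 -0.9503]
```

Call:
play_rows([
  [0,0,-0.001,0,0,0,1],
  [-0.003,0,-0.002,0,0,0,1],
  [-0.006,0,-0.002,0,0,0,1],
  [-0.008,0,-0.002,0,0,0,1],
  [-0.008,0,-0.002,0,0,0,1],
])

```text
clock: 7.65
position: [0.5033, 0.0337, 0.1636]
tool_rot: [3.139, -0.002, 1.154]
force: [3.5, 7.5, 8.7]
grip_width: 0.0024
finger_force: 90.1
```

```bash
python3 -c "
from h import *
import cv2
state()
cv2.imwrite('pics/wr3.png',cv2.cvtColor(grab_frame('wrist'),cv2.COLOR_RGB2BGR))"
```

```text
t 7.65 tray [0.0558 0.0509 0.1636] z [ 0.0023 -0.0027 -1.    ] x [1.     0.0011 0.0023] F [ 8.3085 -0.1942  8.6549] w 0.0024412069953067632 90.11725902557373 q [ 0.2644  0.4758 -0.5889  1.96    0.3601  0.8062 -0.9421]
```

View pics/wr3.png

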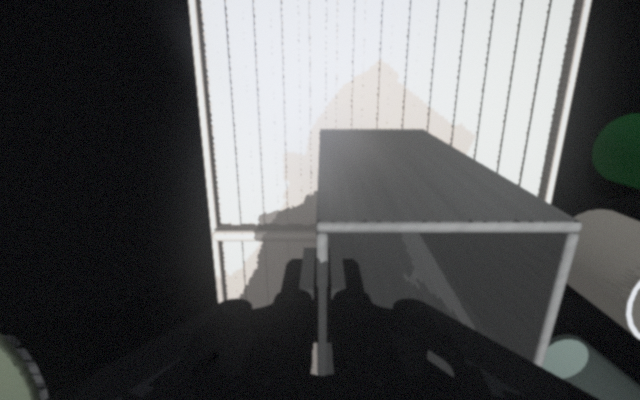

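The wrist view shows the +x face from its top edge (318..580, row 222) down to its base edge (320..422, row 130). The bar is visible at (220–315, 236).

```bash
python3 -c "
from h import *
f=lambda p,z:RT.inv().apply(ray('wrist',p,z)-TO)
print(f([(320,130),(422,130)],.007),f([(318,222),(580,222)],.198),f([(220,236),(300,236)],.025))
"
```

```text
[[ 0.1021  0.0516  0.007 ]
 [ 0.1021 -0.0349  0.007 ]] [[ 0.0907  0.052   0.198 ]
 [ 0.0906 -0.0359  0.198 ]] [[0.0129 0.1389 0.025 ]
 [0.0128 0.0692 0.025 ]]
```

The lean is about 0.06 rad and the foot is against the bar: base edge at 0.099 less the 86 mm depth gives about 0.013–0.015. Step 1 is met, so I'm planning the tip arc.

```bash
cat >> h.py <<'E'
PX,PZ=.051,.173
def foot(th):
    s,c=np.sin(th),np.cos(th); t0=np.radians(32)
    if th<t0: return np.array([max(.015,.010+(.005+.013*s)/c),.007])
    sl=.0185
    return np.array([.010,.020])+.005*np.array([c,s])-sl*np.array([-s,c])
def tgt(deg,y,k=.79):
    th=np.radians(deg);s,c=np.sin(th),np.cos(th)
    P=foot(th)+PX*np.array([c,s])+PZ*np.array([-s,c])
    t=max(0,k*th-.04);T=P+.019*np.array([np.sin(t),-np.cos(t)])
    return np.array([T[0],y,T[1]]),trot(t)
def plan(degs,k=.79):
    p,_=pose();y=RT.inv().apply(p-TO)[1]
    for d in degs:
        r=row(*tgt(d,y,k));print(d,np.round(r,3).tolist())
E
python3 -c "
from h import *
state();print(tgt(3.4,.05)[0]);plan(range(4,35,3))"
```

```text
t 7.7 tray [0.0558 0.0509 0.1636] z [ 0.0023 -0.0028 -1.    ] x [1.     0.0012 0.0023] F [8.7555 0.9043 8.7183] w 0.0029368187973820986 90.12214064598083 q [ 0.2643  0.4758 -0.5889  1.96    0.3603  0.8062 -0.9422]
[0.0566 0.05   0.1637]
4 [-0.002, 0.0, -0.001, 0.001, 0.006, 0.001]
7 [-0.017, -0.0, -0.005, 0.001, 0.026, 0.001]
10 [-0.033, -0.0, -0.008, 0.001, 0.046, 0.001]
13 [-0.048, -0.0, -0.009, 0.001, 0.065, 0.001]
16 [-0.064, -0.0, -0.01, 0.001, 0.085, 0.001]
19 [-0.08, -0.0, -0.01, 0.001, 0.105, 0.001]
22 [-0.095, -0.0, -0.009, 0.001, 0.125, 0.001]
25 [-0.111, -0.0, -0.008, 0.001, 0.144, 0.001]
28 [-0.126, -0.0, -0.005, 0.001, 0.164, 0.001]
31 [-0.141, -0.0, -0.001, 0.001, 0.184, 0.001]
34 [-0.156, -0.0, 0.003, 0.001, 0.204, 0.001]
```

Call:
play_rows([
  [0,0,0,0,0,0,1],
  [-0.002,0,-0.001,0,0.006,0,1],
  [-0.017,0,-0.005,0,0.026,0,1],
  [-0.033,0,-0.008,0,0.046,0,1],
  [-0.048,0,-0.009,0,0.065,0,1],
  [-0.064,0,-0.01,0,0.085,0,1],
  [-0.08,0,-0.01,0,0.105,0,1],
  [-0.095,0,-0.009,0,0.125,0,1],
  [-0.111,0,-0.008,0,0.144,0,1],
  [-0.126,0,-0.005,0,0.164,0,1],
], newtons=40)

```text
clock: 8.7
position: [0.4768, -0.0254, 0.1656]
tool_rot: [3.14, -0.345, 1.154]
force: [2.9, 5.0, 0.6]
grip_width: 0.0029
finger_force: 88.6
```

```bash
python3 -c "
from h import *
state();print(tgt(28,.0509)[0]);plan(range(31,59,3))"
```

```text
t 8.7 tray [-0.0091  0.0511  0.1656] z [ 0.3378 -0.0015 -0.9412] x [0.9412 0.0008 0.3378] F [ 5.8069 -0.6463  0.6233] w 0.0029054987539088844 88.59936118125916 q [ 0.8083  0.4897 -0.84    2.0954  0.0683  0.5761 -0.4181]
[-0.0072  0.0509  0.1658]
31 [-0.012, -0.0, -0.001, 0.001, 0.02, 0.0]
34 [-0.027, -0.0, -0.002, 0.001, 0.04, 0.0]
37 [-0.042, -0.0, -0.004, 0.001, 0.06, 0.0]
40 [-0.058, -0.0, -0.004, 0.001, 0.08, 0.0]
43 [-0.074, -0.0, -0.004, 0.001, 0.1, 0.0]
46 [-0.089, -0.0, -0.003, 0.001, 0.119, 0.0]
49 [-0.105, -0.0, -0.001, 0.001, 0.139, 0.0]
52 [-0.12, -0.0, 0.002, 0.001, 0.159, 0.0]
55 [-0.136, -0.0, 0.006, 0.001, 0.178, 0.0]
58 [-0.151, -0.0, 0.01, 0.001, 0.198, 0.0]
```

Call:
play_rows([
  [0,0,0,0,0,0,0.98],
], newtons=30)

```text
clock: 8.8
position: [0.476, -0.027, 0.1648]
tool_rot: [-3.141, -0.343, 1.15]
force: [3.3, 3.3, -3.0]
grip_width: 0.0028
finger_force: 88.3
```

```bash
python3 -c "
from h import *
state()
import cv2
cv2.imwrite('pics/s4.png',cv2.resize(cv2.cvtColor(grab_frame('wrist'),cv2.COLOR_RGB2BGR),(640,400)))"
```

```text
t 8.8 tray [-0.0108  0.0512  0.1648] z [ 0.3366 -0.0005 -0.9416] x [ 0.9416 -0.0029  0.3366] F [ 4.381  -1.6715 -2.9885] w 0.0028484724154291307 88.26669216156006 q [ 0.81    0.4909 -0.8384  2.0958  0.0695  0.5768 -0.4195]
```

View pics/s4.png

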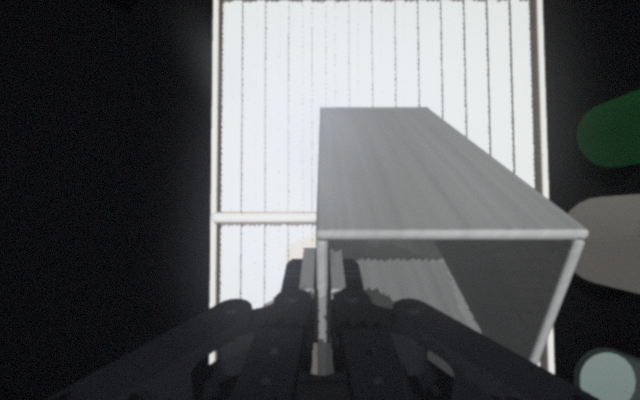

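The relative angle between canister and tool has grown from 3° to about 10°, so the lean is about 29° as planned. The pads let it pivot, so I'm continuing.

```bash
python3 -c "
from h import *
state();plan(range(31,59,3))"
```

```text
t 8.85 tray [-0.01    0.0512  0.165 ] z [ 0.3354 -0.0004 -0.9421] x [ 0.9421 -0.0019  0.3354] F [ 3.1432 -2.1224 -2.3139] w 0.0028901687446217933 88.18480253219604 q [ 0.807   0.4901 -0.8378  2.0953  0.0708  0.5775 -0.4221]
31 [-0.009, 0.0, -0.001, 0.0, 0.022, -0.001]
34 [-0.025, 0.0, -0.003, 0.0, 0.041, -0.001]
37 [-0.04, 0.0, -0.004, 0.0, 0.061, -0.001]
40 [-0.056, 0.0, -0.005, 0.0, 0.081, -0.001]
43 [-0.072, 0.0, -0.004, 0.0, 0.101, -0.001]
46 [-0.087, 0.0, -0.003, 0.0, 0.12, -0.001]
49 [-0.103, 0.0, -0.001, 0.0, 0.14, -0.001]
52 [-0.118, 0.0, 0.002, 0.0, 0.16, -0.001]
55 [-0.133, 0.0, 0.005, 0.0, 0.18, -0.001]
58 [-0.148, 0.0, 0.01, 0.0, 0.199, -0.001]
```

Call:
play_rows([
  [-0.009,0,-0.001,0,0.022,0,1],
  [-0.025,0,-0.003,0,0.041,0,1],
  [-0.04,0,-0.004,0,0.061,0,1],
  [-0.056,0,-0.005,0,0.081,0,1],
  [-0.072,0,-0.004,0,0.101,0,1],
  [-0.087,0,-0.003,0,0.12,0,1],
  [-0.103,0,-0.001,0,0.14,0,1],
  [-0.118,0,0.002,0,0.16,0,1],
  [-0.133,0,0.005,0,0.18,0,1],
  [-0.148,0,0.01,0,0.199,0,1],
], newtons=40)

```text
clock: 9.85
position: [0.4489, -0.0869, 0.1356]
tool_rot: [-3.141, -0.76, 1.155]
force: [1.5, 2.8, 1.3]
grip_width: 0.0031
finger_force: 88.3
```

```bash
python3 -c "
from h import *
import cv2
state();cv2.imwrite('pics/s5.png',cv2.cvtColor(grab_frame('wrist'),cv2.COLOR_RGB2BGR));print(tgt(58,.05)[0]);plan(range(61,89,3))"
```

```text
t 9.85 tray [-0.0765  0.0516  0.1356] z [ 0.6887  0.0023 -0.7251] x [0.7251 0.0014 0.6887] F [ 3.1756 -0.2347  1.3286] w 0.0030912103509627494 88.30610990524292 q [ 1.3406  0.8604 -1.0928  2.1115 -0.0397  0.5577  0.0523]
[-0.0783  0.05    0.1356]
61 [-0.014, 0.0, -0.004, -0.001, 0.019, -0.001]
64 [-0.029, 0.0, -0.004, -0.001, 0.038, -0.001]
67 [-0.045, 0.0, -0.004, -0.001, 0.058, -0.001]
70 [-0.06, 0.0, -0.002, -0.001, 0.078, -0.001]
73 [-0.076, 0.0, -0.0, -0.001, 0.098, -0.001]
76 [-0.091, 0.0, 0.003, -0.001, 0.117, -0.001]
79 [-0.106, 0.0, 0.006, -0.001, 0.137, -0.001]
82 [-0.121, 0.0, 0.011, -0.001, 0.157, -0.001]
85 [-0.136, 0.0, 0.016, -0.001, 0.177, -0.001]
88 [-0.15, 0.0, 0.022, -0.001, 0.196, -0.001]
```

View pics/s5.png

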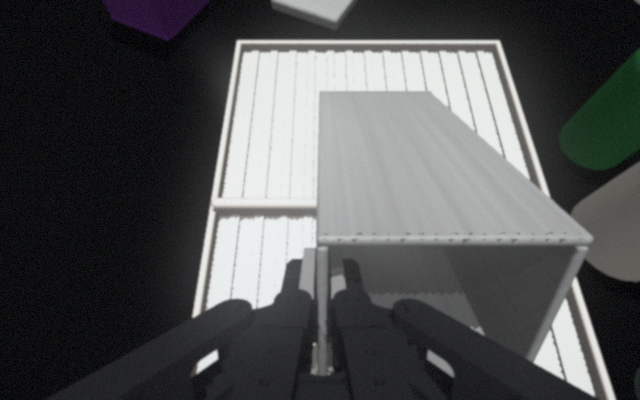

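The base edge is at row 92 and the top edge at row 240, so the lean is about 58°, as planned. Continuing.

Call:
play_rows([
  [-0.014,0,-0.004,0,0.019,0,1],
  [-0.029,0,-0.004,0,0.038,0,1],
  [-0.045,0,-0.004,0,0.058,0,1],
  [-0.06,0,-0.002,0,0.078,0,1],
  [-0.076,0,0,0,0.098,0,1],
  [-0.091,0,0.003,0,0.117,0,1],
  [-0.106,0,0.006,0,0.137,0,1],
  [-0.121,0,0.011,0,0.157,0,1],
  [-0.136,0,0.016,0,0.177,0,1],
])

```text
clock: 10.8
position: [0.4312, -0.1267, 0.0827]
tool_rot: [-3.138, -1.13, 1.153]
force: [2.2, 3.7, 3.2]
grip_width: 0.003
finger_force: 88.0
```

```bash
python3 -c "
from h import *
state();print(tgt(85,.05)[0]);plan([87,89,91,93,95,96,97,98])"
```

```text
t 10.8 tray [-0.1201  0.0517  0.0827] z [ 0.9043  0.0041 -0.4269] x [0.4269 0.0002 0.9043] F [ 4.2696 -0.4752  3.1557] w 0.003007856164983595 87.99086809158325 q [ 1.5534  1.2852 -1.1029  1.9867 -0.0171  0.7245  0.3209]
[-0.1218  0.05    0.0812]
87 [-0.015, -0.0, -0.002, -0.002, 0.014, 0.0]
89 [-0.025, -0.0, -0.001, -0.002, 0.027, 0.0]
91 [-0.036, -0.0, 0.0, -0.002, 0.041, 0.0]
93 [-0.046, -0.0, 0.002, -0.002, 0.054, -0.0]
95 [-0.056, 0.0, 0.003, -0.002, 0.067, -0.0]
96 [-0.061, 0.0, 0.004, -0.002, 0.074, -0.0]
97 [-0.066, 0.0, 0.005, -0.002, 0.08, -0.0]
98 [-0.071, 0.0, 0.006, -0.002, 0.087, -0.0]
```

Call:
play_rows([
  [-0.015,0,-0.002,0,0.014,0,1],
  [-0.025,0,-0.001,0,0.027,0,1],
  [-0.036,0,0,0,0.041,0,1],
  [-0.046,0,0.002,0,0.054,0,1],
  [-0.056,0,0.003,0,0.067,0,1],
  [-0.061,0,0.004,0,0.074,0,1],
  [-0.061,0,0.004,0,0.074,0,1],
])

```text
clock: 11.5
position: [0.4265, -0.1377, 0.0541]
tool_rot: [-3.139, -1.286, 1.152]
force: [-0.6, 2.8, 1.0]
grip_width: 0.003
finger_force: 88.0
```

```bash
python3 -c "
from h import *
import cv2
state();cv2.imwrite('pics/s6.png',cv2.cvtColor(grab_frame('wrist'),cv2.COLOR_RGB2BGR));print(tgt(96,.05)[0])"
```

```text
t 11.5 tray [-0.1321  0.0515  0.0541] z [ 0.9596  0.001  -0.2813] x [ 0.2813 -0.0003  0.9596] F [2.3511 1.717  1.0168] w 0.00297855949460451 87.97324776649475 q [ 1.6031  1.4579 -1.0838  1.901  -0.0136  0.827   0.4163]
[-0.1313  0.05    0.0542]
```

View pics/s6.png

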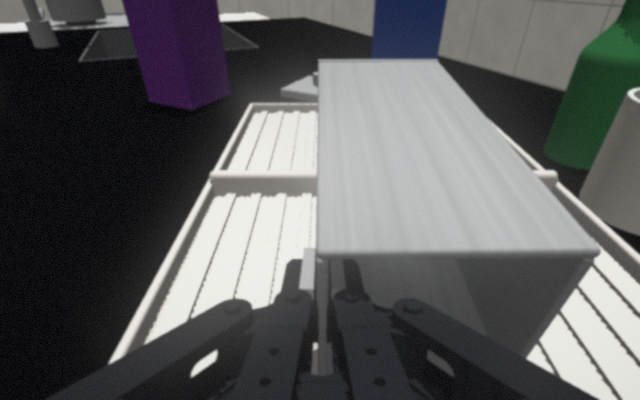

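Lean is about 96°, with the lip near the ribs. I'll lower a little more until the ribs bear the load.

Call:
play_rows([
  [-0.002,0,0,0,0,0,1],
  [-0.004,0,0,0,0,0,1],
  [-0.004,0,0,0,0,0,1],
])

```text
clock: 11.85
position: [0.4264, -0.1386, 0.053]
tool_rot: [3.139, -1.284, 1.157]
force: [1.1, 3.1, 2.9]
grip_width: 0.0028
finger_force: 88.1
```

Call:
play_rows([
  [-0.002,0,0,0,0,0,1],
  [-0.004,0,0,0,0,0,1],
  [-0.004,0,0,0,0,0,1],
])

```text
clock: 12.15
position: [0.4262, -0.1393, 0.0506]
tool_rot: [3.139, -1.284, 1.155]
force: [-0.5, 1.8, 1.1]
grip_width: 0.0027
finger_force: 88.0
```

Call:
play_rows([
  [-0.002,0,0,0,0,0,1],
  [-0.004,0,0,0,0,0,1],
  [-0.004,0,0,0,0,0,1],
])

```text
clock: 12.45
position: [0.426, -0.1392, 0.0502]
tool_rot: [3.138, -1.287, 1.158]
force: [-2.7, 0.6, 16.0]
grip_width: 0.0027
finger_force: 89.2
```

Call:
play_rows([
  [-0.002,0,0,0,0,0,1],
  [-0.004,0,0,0,0,0,1],
  [-0.004,0,0,0,0,0,1],
])

```text
clock: 12.75
position: [0.4259, -0.1392, 0.05]
tool_rot: [3.136, -1.289, 1.161]
force: [-7.3, -0.3, 31.7]
grip_width: 0.0032
finger_force: 90.4
```

Call:
play_rows([
  [0.002,0,0,0,0,0,1],
  [0.005,0,0,0,0,0,1],
  [0.007,0,0,0,0,0,1],
  [0.007,0,0,0,0,0,1],
])

```text
clock: 13.15
position: [0.4261, -0.1393, 0.0504]
tool_rot: [3.139, -1.285, 1.156]
force: [-1.4, 1.4, 4.4]
grip_width: 0.0031
finger_force: 88.2
```

Call:
play_rows([
  [0,0,0,0,0,0,0.97],
  [0,0,0,0,0,0,0.95],
  [0,0,0,0,0,0,0.93],
  [0,0,0,0,0,0,0.9],
  [0,0,0,0,0,0,0.87],
  [0,0,0,0,0,0,0.83],
  [0,0,0,0,0,0,0.8],
  [0,0,0,0,0,0,0.8],
])

```text
clock: 13.95
position: [0.4262, -0.1393, 0.0503]
tool_rot: [3.139, -1.285, 1.156]
force: [0.2, -0.2, -0.1]
grip_width: 0.0168
finger_force: 0.0
```

```bash
python3 -c "
from h import *
state()"
```

```text
t 13.95 tray [-0.1337  0.0512  0.0503] z [ 0.9593  0.0001 -0.2823] x [0.2823 0.0008 0.9593] F [-0.0943 -0.2407 -0.0772] w 0.01676326967378346 0.0 q [ 1.6033  1.4625 -1.0795  1.8962 -0.01    0.8286  0.4206]
```

Released cleanly. Now backing out along the tool axis.

Call:
play_rows([
  [0,0,-0.02,0,0,0,0.8],
  [0,0,-0.05,0,0,0,0.8],
  [0,0,-0.08,0,0,0,0.8],
  [0,0,-0.12,0,0,0,0.8],
  [0,0,-0.17,0,0,0,0.8],
  [0,0,-0.22,0,0,0,0.8],
  [0,0,-0.28,0,0,0,0.8],
  [0,0,-0.34,0,0,0,0.8],
  [0,0,-0.34,0,0,0,0.8],
  [0,0,-0.34,0,0,0,0.8],
])

```text
clock: 14.95
position: [0.3597, -0.2889, 0.0984]
tool_rot: [3.139, -1.284, 1.155]
force: [0.3, -0.2, 0.4]
grip_width: 0.0167
finger_force: 0.0
```

```bash
python3 -c "
from h import *
import cv2
state()
a=cv2.cvtColor(grab_frame('top'),cv2.COLOR_RGB2BGR)[140:320,220:470]
cv2.imwrite('pics/t7.png',cv2.resize(a,(800,576),interpolation=cv2.INTER_CUBIC))"
```

```text
t 14.95 tray [-0.2974  0.0512  0.0984] z [ 0.9592 -0.0008 -0.2827] x [0.2827 0.0006 0.9592] F [-0.0796 -0.3895  0.4196] w 0.016675893987589247 0.0 q [ 1.7493  1.3721 -1.0811  1.6652 -0.0265  1.2287  0.4384]
```

View pics/t7.png

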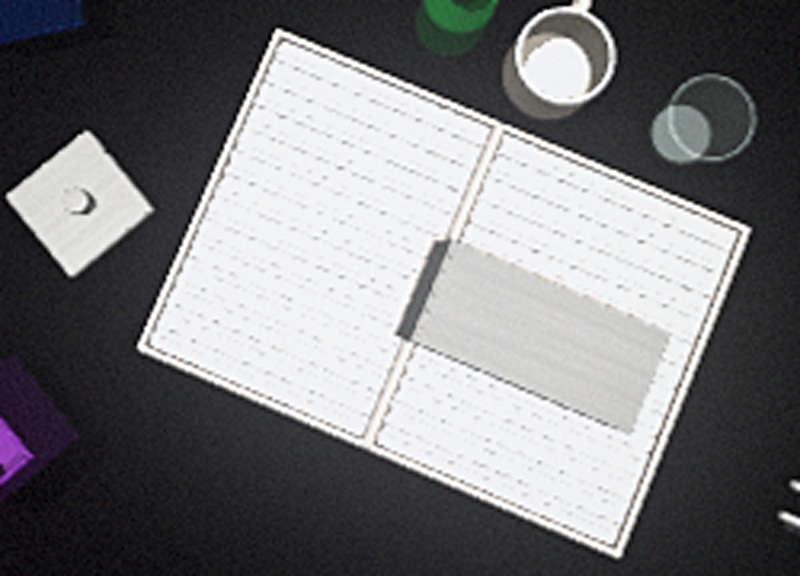

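The canister lies along the tray. Its bottom face runs from the foot edge (434,242)-(398,336) to the upper edge (455,238)-(413,338), and the mouth's top edge is at (670,333)-(632,432). I'll check these numerically.

```bash
python3 -c "
from h import *
f=lambda p,z:RT.inv().apply(ray('top',crop(p),z)-TO)
print(f([(434,242),(398,336)],.026),f([(455,238),(413,338)],.112),f([(670,333),(632,432)],.093))"
```

```text
[[ 0.0249 -0.0312  0.026 ]
 [ 0.0222  0.0531  0.026 ]] [[ 0.0155 -0.0333  0.112 ]
 [ 0.0156  0.051   0.112 ]] [[-0.1702 -0.0326  0.093 ]
 [-0.1715  0.0507  0.093 ]]
```

Foot at x≈0.024, propped on the bar, with the lip near -0.16. The canister is square to the bar and the arm is clear.

```bash
python3 -c "
from workcell import *
print(job_done())"
```

```text
the job is handed in; nothing more can be done
None
```

The steel canister lies along the tray with its foot propped on the bar and its mouth sloping down onto the ribs. I let it down gently, the bystanders look unmoved, and the job is handed in; no verdict was returned. To get it to the bar I gripped its side wall and dragged it, rather than pushing from behind.

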